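Level the gel-casting table and ready it for casting

TASK

Get the gel-casting table ready. First, with the plate still empty, turn the orange and the blue knob until the white plate is level both ways; then set the green tray gently, right side up, inside the black outline on the plate, its long sides along the outline's long sides, and let go. Last, swing the comb arm by the red peg at its free end over the tray until it is against its red stop, and leave the bottle, the tube box and the mini centrifuge alone.

Things in the scene. Friction and masses are not known exactly. Their poses are not given: they have to be found in the camera images.
- leveller: The casting table's fixed foot: grey plastic slab 270 (x) x 275 (y) x 12 mm, slab centre 12 mm to -y of the origin. Origin: on the bench surface, under the middle of the plate when level; x points from the blue knob's side to the comb arm's pivot, y to the hinge side away from the orange knob, z up. It does not move.
- spot (a point): Centre of the black rectangular outline (82 x 122 mm outside, lines 3 mm, inside 76 in x by 116 in y) on top of the white plate (150 in x by 176 in y, 8 mm thick). Top surface; turns with the plate: its z axis is the plate's normal and is vertical when the plate is level. About 54 mm above the bench when level.
- frame (a joint): Tilt of the steel frame carrying the plate, about the hinge along its +y side (along the foot's x axis). 0 = level, positive = the side by the orange knob is high, rad. Range -0.08 to 0.08. Driven only by the orange knob: turned clockwise seen from above it raises that side by 0.05 rad per rad of knob turn, counter-clockwise lowers it. Stays as left.
- plate (a joint): Tilt of the white plate relative to that frame, about the hinge along its +x side (along the foot's y axis). 0 = level, positive = the side by the blue knob is high, rad. Range -0.08 to 0.08. Driven only by the blue knob: clockwise seen from above raises that side by 0.05 rad per rad of knob turn, counter-clockwise lowers it. Stays as left. The plate is level when both tilts are 0.
- knob_a_grip (a point): Middle of the orange knob: round, ribbed, 44 mm diameter, 28 mm tall, vertical axis, on a fixed 34 mm diameter aluminium column beside the plate's -y side. This point is on the axis at mid height, 99 mm above the bench; knob spans 85 to 113 mm. Turns with about 0.12 N m, does not move up or down; turns up to 1.6 rad either way from level. Free all round for fingers.
- knob_b_grip (a point): Middle of the blue knob, same size and behaviour as the orange one, on a like column beside the plate's -x side (robot side). Its column stands on the steel frame and tilts with it (up to 0.08 rad); when the frame is level its axis is vertical and this point is 99 mm above the bench.
- tray: Loose green open-topped gel tray, 60 (x) x 100 (y) x 24 (z) mm outside, walls and floor 4 mm, about 0.14 kg. Origin: centre of its underside; y along its length, z up through the open top. Starts lying flat and right side up on the bench to the right of the casting table. Either way round will do.
- comb_arm (a joint): Angle of the comb arm about its vertical pin, rad. 0 = against the red stop, arm over the middle of the plate pointing to the foot's -x; grows (clockwise from above, free end to the foot's +y) to 1.5 as it is swung clear. Light friction, about 0.06 N m; stays where left.
- comb_pin (a point): On the comb arm's fixed vertical pin, 115 mm to the foot's +x from its origin, 110 mm above the bench, level with the top of the arm's bar.
- comb_peg (a point): Middle of the free part of the red upright peg at the arm's free end: 16 mm diameter, stands from the bar's top (110 mm above the bench) to 150 mm; this point is 130 mm above the bench on the peg's axis, 165 mm from the pin. The aluminium bar is 16 mm wide and 12 mm thick; white comb teeth under it end 82 mm above the bench, clear of the tray's rim (78 mm) when the tray stands on the level plate.
- bottle: Bystander: white bottle with blue cap, 64 mm diameter, 130 mm tall. Origin: centre of its underside.
- tube_box: Bystander: black box of blue tubes, 80 x 120 x 51 mm. Origin: centre of its underside.
- minifuge: Bystander: green mini centrifuge with clear dome, 130 mm diameter, 94 mm tall. Origin: centre of its underside.
Not all that is in view belongs to the job. Several things look just like the tray: the one meant starts farthest from the robot's base.

How it is judged (in metres and radians):
On the way, in this order (a step that is already met when the one before it is completed fails the run):
1. The empty plate is level both ways (angle between spot's own z axis and vertical below 0.014 rad and contact force between tray and plate below 0.1 N and horizontal distance between tray and spot above 0.09 m), for 0.3 s.
2. The tray stands let go inside the outline on the level plate (angle between spot's own z axis and vertical below 0.014 rad and horizontal distance between tray and spot below 0.013 m and angle between the y axis of tray and the y axis of spot, either way round below 0.16 rad and angle between the z axis of tray and the z axis of spot, either way round below 0.03 rad and z of tray in the frame of spot below 0.003 m and angle between tray's own z axis and vertical below 0.05 rad and contact force between the fingers and tray below 0.1 N and linear speed of tray below 0.02 m/s), for 0.3 s.
3. The comb arm is swung over the tray against its stop (value of joint comb_arm below 0.04 rad), for 0.2 s.
At the end, for the whole second after the job is handed in: The plate is within 0.014 rad (0.8 degree) of level; the tray lies flat, released and at rest on it, its centre within 13 mm of the outline's centre and its length within 0.16 rad of the outline's; the comb arm is within 0.04 rad of its stop (all of step 2 and value of joint comb_arm below 0.04 rad); the robot touches nothing.
It fails at once if The bottle is moved more than 30 mm (distance of bottle from where it was at the start of the episode above 0.03 m).
It fails at once if The tube box is moved more than 30 mm (distance of tube_box from where it was at the start of the episode above 0.03 m).
It fails at once if The mini centrifuge is moved more than 30 mm (distance of minifuge from where it was at the start of the episode above 0.03 m).
It fails at once if The tray is dropped or rammed on the plate (more than 40 N) (contact force between tray and plate above 40 N).
It also fails if it takes over 72 s, if anything falls off the work surface, if the arm or the gripper's body presses on something with over 40 N, if the wrist force passes 120 N, or if a joint passes its speed limit or range.

ROBOT

A 6-joint arm with a two-finger parallel gripper is mounted at the origin on the work surface. World frame = base frame: x ahead of the robot, y to its left, z up, the work surface at z = 0. Lengths are in m, angles in degrees, forces in N, time in s.
With the tool pointing down it reaches from about 0.35 to 0.875 m from the base axis. Payload 4.2 kg.
Tool frame: the origin (TCP) lies on the centre line of the jaws, within the pads' length; the fingertips stand tip_reach ahead of it and the grasp point (between the pads) is the TCP (tip_reach is the distance from the TCP to the fingertips, in m); z points along the fingers, y is the line along which they close (so a half turn about z gives the same grasp; the last joint's range is limited). The gripper opens to 87 mm and grips with 3 to 60 N. Pads are 19 mm wide; open, the fingers measure 117 mm over their backs; the gripper's body (75 mm by 190 mm) begins 51 mm behind the grasp point.
Start: joints at [-55.944, 22.042, 0.453, 0, -68.411, -14.817], TCP at [0.206, -0.59, 0.242] pointing down, gripper open.
Joint ranges: [-179.83, 179.83], [-69.29, 118.12], [-61.27, 80.66], [-181.25, 117.63], [-171.15, -9.14], [-177.46, 177.46]. Speed limits (degrees/s): [159.86, 159.86, 180, 180, 180, 180].

INTERFACE

Orientations are given as a 3x3 rotation matrix whose columns are the frame's x, y, z axes.
In Python, from station import sense, capture, finish_job, tip_reach gives the robot as it stands.
- The arm moves only by the tool arm_command, never from a script. Its argument "deltas" is a list of rows, each a list of 7 numbers: the turn, a rotation vector about the tool's x, y, z in rad, then the shift along the tool's x, y, z in cm, then the closure, from -1 (fully open) to 1 (shut), so that 0 is half open. In form: [[rx, ry, rz, dx, dy, dz, hand], ...]. A call has 1 to 8 rows; each row is the pose to reach, as a shift and turn from the pose commanded when the call began, along the tool's axes at that moment; what a row does not reach only later rows make up. A row lasts 1/12 s, in which the tool goes at most 41.7 mm and 7.16 degrees, less where a joint would pass 70% of its speed; a pose out of reach is approached as far as the arm can. A call with a gripper value outside its range is refused whole. The fingers move at their own pace and stop on an object; the grip force is fixed at half the most. Time passes only in rows, so rows that repeat a pose let the fingers close. It gives the time, the measured TCP pose, the force, the opening and the grip force at its end, in the units of the state.
- sense(): the state, without advancing time (a new reading comes with each control period).
- capture(name): name is "side" or "top" or "wrist"; returns a dict with "pixels" (480x640x3 uint8, blue, green, red), "fovy" (degrees; the focal length in pixels is half the picture's height over the tangent of half this angle, whatever the lens; pixels are square), "cx", "cy" (the principal point, pixels), "k1" (the pictures are not rectified: a ray, as slopes to the right and down, at radius r is drawn at 1 + k1 r^2 times it, then the intrinsics apply), "rvec" (rotation vector, rad) and "tvec" (3), from world to camera coordinates, as OpenCV has them. Camera axes: x right, y down, z forward; pixel columns grow to the right and rows downward; lengths in m; the calibration is good to about 2 mm. A picture is of the moment at which its call begins. There is no depth.
- finish_job(): hands the job in; it is judged then, once.
The state is a dict: "time_s": time; "joints": joint angles; "joint_velocities": joint speeds; "effort": joint torques, N m; "tcp_pos": TCP position; "ee_rot": TCP orientation; "wrist_force": force on the tool from outside, world axes, zero at the start; "moment": the same for the moment, N m; "gripper_width": opening from 0.0 (shut) to 1.0 (fully open); "gripper_force": force on a finger pad.
Only numpy, scipy, OpenCV 4.12 (cv2) and the standard library are available. Lean on these libraries where they do the work, as an engineer would, in place of code of your own. Each camera call takes 0.05 s, during which the arm holds its last target. There are 200 camera calls.

## Working session

There is one attempt and no reset: what is moved stays moved. The work goes in short steps, Python scripts to look and compute and a tool call to move; the robot and the scene stay as the last step left them, time stands still between calls to the robot, and variables do not carry over. Pictures are saved under pics/ and viewed, at most 10 in all, crops included, and the job is handed in when it is done.

Besides the shell and the picture viewer there is one more tool, called after ">>>" by a JSON object that holds its "name" and its "arguments". arm_command: Moves the arm, as the interface text tells. Its arguments: {"type":"object","properties":{"deltas":{"type":"array"}},"required":["deltas"]}

```bash
ls; mkdir -p pics; cat > h.py <<'E'
import numpy as np, cv2
from station import sense, capture, finish_job, tip_reach
def cam(name):
    c=capture(name); c['name']=name
    c['R']=cv2.Rodrigues(np.array(c['rvec'],float))[0]; c['t']=np.array(c['tvec'],float).ravel()
    c['f']=240/np.tan(np.radians(c['fovy'])/2); return c
def ray(c,u,v):
    d=np.array([(u-c['cx'])/c['f'],(v-c['cy'])/c['f']]); s=d.copy()
    for _ in range(30): s=d/(1+c['k1']*(s@s))
    return -c['R'].T@c['t'], c['R'].T@np.array([s[0],s[1],1])
def onz(c,u,v,z):
    o,d=ray(c,u,v); return o+d*(z-o[2])/d[2]
def proj(c,P):
    p=c['R']@np.array(P,float)+c['t']; s=p[:2]/p[2]; s=s*(1+c['k1']*(s@s)); return s*c['f']+[c['cx'],c['cy']]
def tri(c1,p1,c2,p2):
    o1,d1=ray(c1,*p1);o2,d2=ray(c2,*p2)
    A=np.stack([d1,-d2],1); k=np.linalg.lstsq(A,o2-o1,rcond=None)[0]
    a=o1+k[0]*d1;b=o2+k[1]*d2; return (a+b)/2,np.linalg.norm(a-b)
E
python3 - <<'E'
from h import *
s=sense(); print(s['tcp_pos'],np.round(s['ee_rot'],3).tolist(),s['gripper_width'],tip_reach,s['time_s'])
for n in ('top','side'):
    c=cam(n); cv2.imwrite(f'pics/{n}0.png',c['pixels']); print(n,c['fovy'],c['cx'],c['cy'],c['k1'],-c['R'].T@c['t'],c['R'][2])
E
```

```text
pics
[ 0.20577542 -0.5895524   0.24045753] [[-0.944, -0.329, -0.001], [-0.329, 0.944, 0.002], [0.0, 0.002, -1.0]] 1.0003324818167145 0.019 0.0
top 45.580706835320896 313.5374834016588 236.78033157341193 -0.10501248900407506 [0.20395827 0.04680364 1.42509302] [ 0.18467512 -0.01277381 -0.98271661]
side 49.62125999223096 315.926150763012 249.63318113972866 -0.1339121571495832 [-0.26008863 -0.75755287  1.07113204] [ 0.49408928  0.55270412 -0.67111395]
```

View pics/top0.png

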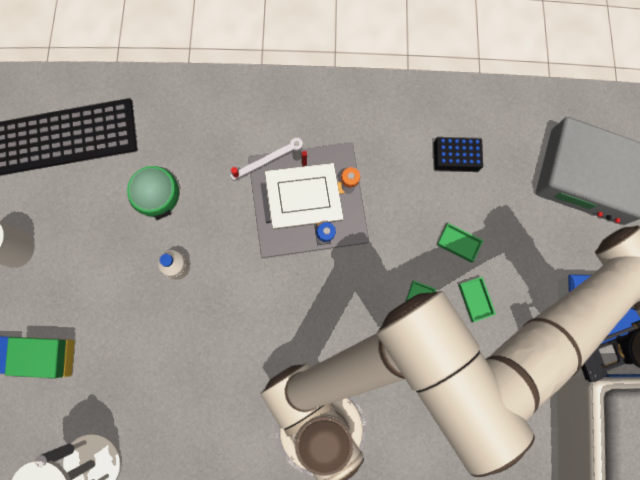

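View pics/side0.png

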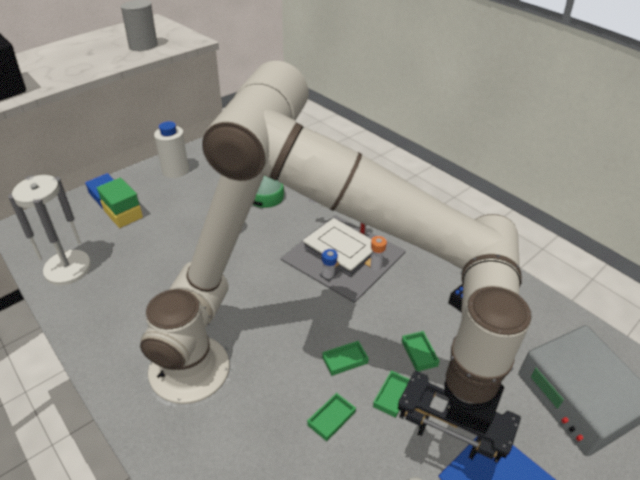

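Top view: plate centre near (304,195), orange knob (351,176), blue knob (326,231), peg (235,172), pin (296,144). Tray look-alikes are at top (460,242), (477,298) and (420,292), with four in the side view at (419,352), (393,395), (345,357) and (331,417). The (460,242)/(419,352) one looks farthest from the base; I'll measure and confirm.

```bash
cat >> h.py <<'E'
def blobs(img,lo,hi,amin=30):
    hsv=cv2.cvtColor(img,cv2.COLOR_BGR2HSV); m=cv2.inRange(hsv,lo,hi)
    cs=cv2.findContours(m,cv2.RETR_EXTERNAL,cv2.CHAIN_APPROX_NONE)[0]
    return sorted([c for c in cs if cv2.contourArea(c)>amin],key=lambda c:-cv2.contourArea(c))
E
python3 - <<'E'
from h import *
C={n:cam(n) for n in('top','side')}
for n,c in C.items():
    for nm,lo,hi,z in(('green',(45,90,40),(75,255,255),.024),('orange',(5,150,120),(18,255,255),.113),('blue',(105,130,60),(125,255,255),.113),('red',(0,170,60),(4,255,255),.15)):
        for b in blobs(c['pixels'],lo,hi,12)[:7]:
            (u,v),wh,a=cv2.minAreaRect(b); p=onz(c,u,v,z); print(n,nm,(round(u),round(v)),np.round(wh,0),'w',np.round(p[:2],3),'r',round(np.hypot(*p[:2]),3))
c=C['top'];g=cv2.cvtColor(c['pixels'],cv2.COLOR_BGR2GRAY)
w=max(cv2.findContours((g[150:240,240:360]>205).astype(np.uint8),0,1)[0],key=cv2.contourArea)+[240,150]
r=cv2.minAreaRect(w);print('plate',r,[np.round(onz(c,*q,.054)[:2],3).tolist() for q in cv2.boxPoints(r)])
print('pin',onz(c,296,144,.11))
a=cv2.resize(c['pixels'][200:330,390:510],None,fx=3.3,fy=3.3);s=C['side']['pixels'][310:450,290:470]
b=cv2.resize(s,(int(180*429/140),429));cv2.imwrite('pics/crop1.png',np.hstack([cv2.resize(a,(245,265)),cv2.resize(b,(341,265))])) 
E
```

```text
top green (35, 357) [58. 39.] w [0.146 0.705] r 0.72
top green (152, 190) [50. 50.] w [0.575 0.442] r 0.725
top green (477, 299) [40. 25.] w [ 0.323 -0.381] r 0.499
top green (460, 242) [40. 24.] w [ 0.464 -0.34 ] r 0.575
top green (419, 288) [16. 31.] w [ 0.346 -0.235] r 0.418
top green (575, 201) [39.  6.] w [ 0.584 -0.651] r 0.875
top orange (350, 177) [18. 18.] w [ 0.599 -0.054] r 0.601
top blue (625, 325) [14. 35.] w [ 0.26  -0.717] r 0.763
top blue (326, 232) [17. 18.] w [0.464 0.002] r 0.464
top blue (4, 354) [36.  7.] w [0.153 0.74 ] r 0.755
top blue (579, 282) [15. 20.] w [ 0.359 -0.605] r 0.703
top blue (166, 260) [11. 12.] w [0.386 0.371] r 0.536
top blue (624, 376) [ 1. 30.] w [ 0.141 -0.708] r 0.722
top blue (609, 340) [ 2. 15.] w [ 0.225 -0.674] r 0.71
top red (304, 158) [12.  4.] w [0.63  0.058] r 0.633
top red (234, 172) [8. 5.] w [0.591 0.218] r 0.63
side green (331, 416) [27. 45.] w [ 0.17  -0.336] r 0.377
side green (345, 357) [24. 42.] w [ 0.305 -0.239] r 0.387
side green (118, 196) [32. 33.] w [0.174 0.758] r 0.778
side green (420, 351) [41. 25.] w [ 0.461 -0.347] r 0.578
side green (392, 393) [26. 40.] w [ 0.318 -0.386] r 0.5
side green (546, 388) [43.  9.] w [ 0.607 -0.628] r 0.874
side green (269, 198) [16. 33.] w [0.562 0.403] r 0.691
side orange (378, 244) [13. 13.] w [ 0.592 -0.066] r 0.596
side blue (496, 462) [ 34. 115.] w [ 0.306 -0.665] r 0.732
side blue (97, 185) [21. 29.] w [0.107 0.732] r 0.74
side blue (166, 128) [12. 15.] w [0.466 0.914] r 1.026
side blue (329, 257) [14. 14.] w [ 0.453 -0.014] r 0.453
side blue (459, 291) [4. 8.] w [ 0.621 -0.324] r 0.7
plate ((303.64617919921875, 194.66925048828125), (57.05597686767578, 71.3199691772461), 82.87498474121094) [[0.626, 0.155], [0.654, -0.021], [0.509, -0.041], [0.482, 0.132]]
pin [0.6783796  0.07829136 0.11      ]
```

View pics/crop1.png

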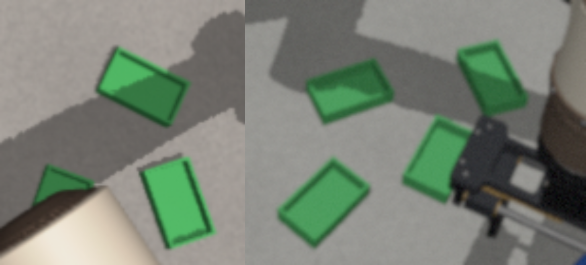

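Candidates in the top view by distance from base: (460,242) r=0.575, (477,299) r=0.50, (419,288) r=0.42, and one hidden in top (side (331,416)) r=0.38. The one meant is (460,242), side (420,351): it is farthest, and the crop shows it open side up.

```bash
cat >> h.py <<'E'
from scipy.spatial.transform import Rotation as Ro
def go(p,R=None):
    """print the move from the present pose to p (and R) in tool axes"""
    s=sense(); R0=np.array(s['ee_rot']); d=R0.T@(np.array(p)-s['tcp_pos'])*100
    r=Ro.from_matrix(R0.T@R).as_rotvec() if R is not None else np.zeros(3)
    print('rot',np.round(r,4),'cm',np.round(d,2),'rows',np.ceil(max(np.linalg.norm(d)/4.17,np.linalg.norm(r)/.125)))
def down(yaw): # tool down, tool y axis at this heading (deg)
    a=np.radians(yaw); y=np.array([np.cos(a),np.sin(a),0]); z=np.array([0,0,-1.]); return np.stack([np.cross(y,z),y,z],1)
E
python3 - <<'E'
from h import *
c=cam('wrist'); s=sense(); R=np.array(s['ee_rot'])
print('cam in tool',R.T@(-c['R'].T@c['t']-s['tcp_pos']),'axes',np.round(R.T@c['R'].T,3).tolist(),c['fovy'],s['joints'])
go((.52,.05,.26),down(180))
E
```

```text
cam in tool [ 8.30313848e-02 -4.47122371e-05 -1.43778665e-01] axes [[-0.0, -0.953, -0.302], [1.0, -0.001, 0.001], [-0.001, -0.302, 0.953]] 68.45511448376743 [-5.59445581e+01  2.20661396e+01  4.18121295e-01 -1.03947399e-02
 -6.84132188e+01 -1.48160743e+01]
rot [ 1.0000e-03  6.0000e-04 -1.2351e+00] cm [-50.74  50.06  -1.85] rows 18.0
```

>>> {"name": "arm_command", "arguments": {"deltas": [[0,0,0,-4.2,4.7,0.1,-1],[0,0,0,-8.4,9.4,0.2,-1],[0,0,0,-12.6,14.1,0.3,-1],[0,0,0,-17,19,0.5,-1],[0,0,0,-17,19,0.5,-1],[0,0,0,-17,19,0.5,-1],[0,0,0,-17,19,0.5,-1]]}}

```text
time_s: 0.83
tcp_pos: [0.3048, -0.3502, 0.2367]
ee_rot: [[-0.942, -0.334, 0.001], [-0.334, 0.942, 0.001], [-0.001, 0.001, -1.0]]
wrist_force: [-0.1, -0.3, 0.2]
gripper_width: 0.999
gripper_force: 0.0
```

>>> {"name": "arm_command", "arguments": {"deltas": [[0,0,0,-17,19,1,-1],[0,0,0,-17,19,1,-1],[0,0,0,-17,19,1,-1],[0,0,0,-17,19,1,-1],[0,0,0,-17,19,1,-1],[0,0,0,-17,19,1,-1],[0,0,0,-17,19,1,-1]]}}

```text
time_s: 1.42
tcp_pos: [0.4039, -0.115, 0.2268]
ee_rot: [[-0.942, -0.336, 0.002], [-0.336, 0.942, 0.001], [-0.002, -0.0, -1.0]]
wrist_force: [-0.1, 0.3, 0.4]
gripper_width: 0.999
gripper_force: 0.0
```

>>> {"name": "arm_command", "arguments": {"deltas": [[0,0,0,-17,19,1.5,-1],[0,0,0,-17,19,1.5,-1],[0,0,0,-17,19,1.5,-1],[0,0,0,-17,19,1.5,-1],[0,0,0,-17,19,1.5,-1],[0,0,0,-17,19,1.5,-1],[0,0,0,-17,19,1.5,-1]]}}

```text
time_s: 2.0
tcp_pos: [0.5023, 0.1208, 0.211]
ee_rot: [[-0.943, -0.334, 0.002], [-0.334, 0.943, 0.001], [-0.002, -0.0, -1.0]]
wrist_force: [-0.2, -0.7, -0.3]
gripper_width: 0.999
gripper_force: 0.0
```

>>> {"name": "arm_command", "arguments": {"deltas": [[0,0,-0.62,0,0,0,-1],[0,0,-0.62,0,0,0,-1],[0,0,-0.62,0,0,0,-1],[0,0,-0.62,0,0,0,-1],[0,0,-0.62,0,0,0,-1],[0,0,-0.62,0,0,0,-1],[0,0,-0.62,0,0,0,-1]]}}

```text
time_s: 2.58
tcp_pos: [0.4996, 0.1157, 0.2115]
ee_rot: [[-0.58, -0.815, -0.0], [-0.815, 0.58, -0.0], [0.0, 0.0, -1.0]]
wrist_force: [-0.6, -0.4, 0.2]
gripper_width: 1.004
gripper_force: 0.0
```

>>> {"name": "arm_command", "arguments": {"deltas": [[0,0,-0.615,0,0,0,-1],[0,0,-0.615,0,0,0,-1],[0,0,-0.615,0,0,0,-1],[0,0,-0.615,0,0,0,-1],[0,0,-0.615,0,0,0,-1],[0,0,-0.615,0,0,0,-1],[0,0,-0.615,0,0,0,-1]]}}

```text
time_s: 3.17
tcp_pos: [0.4996, 0.116, 0.2115]
ee_rot: [[-0.005, -1.0, -0.0], [-1.0, 0.005, 0.0], [-0.0, 0.0, -1.0]]
wrist_force: [-1.0, 0.1, 0.6]
gripper_width: 0.994
gripper_force: 0.0
```

```bash
python3 - <<'E'
from h import *
import pickle
c=cam('wrist'); s=sense(); print(s['time_s'],s['tcp_pos'],np.round(s['ee_rot'],4).tolist(),np.round(s['joints'],1))
pickle.dump(c,open('v1.pkl','wb')); cv2.imwrite('pics/w1.png',c['pixels'])
E
```

```text
3.2167 [0.49962365 0.11599017 0.21153178] [[-0.0044, -1.0, -0.0001], [-1.0, 0.0044, -0.0], [0.0, 0.0001, -1.0]] [ 31.2  12.6 -17.7  -0.  -59.7 -31.5]
```

View pics/w1.png

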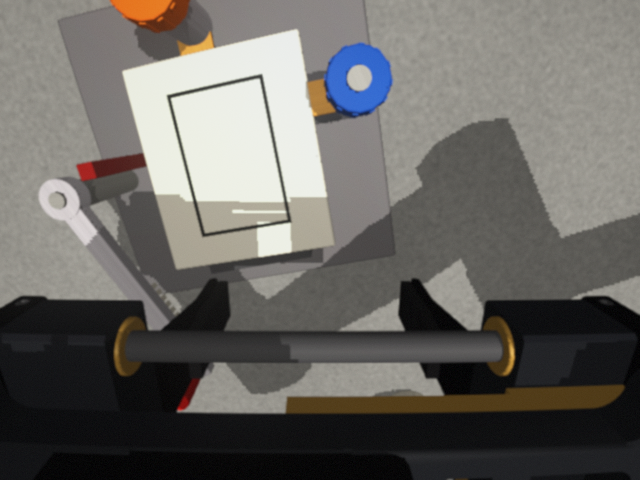

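Wrist view: plate corners (123,71), (298,30), (333,243), (177,269); outline corners (168,96), (262,75), (290,221), (203,236); foot corners (60,20) and (395,253); blue knob (359,78). I'll take a second view 14 cm over and triangulate the plate's plane, using the foot corners as the level reference.

>>> {"name": "arm_command", "arguments": {"deltas": [[0,0,0,0,-14,0,-1],[0,0,0,0,-14,0,-1],[0,0,0,0,-14,0,-1],[0,0,0,0,-14,0,-1],[0,0,0,0,-14,0,-1],[0,0,0,0,-14,0,-1],[0,0,0,0,-14,0,-1],[0,0,0,0,-14,0,-1]]}}

```text
time_s: 3.88
tcp_pos: [0.6386, 0.1162, 0.212]
ee_rot: [[-0.0, -1.0, -0.0], [-1.0, 0.0, 0.0], [-0.0, 0.0, -1.0]]
wrist_force: [-0.4, 0.0, 0.7]
gripper_width: 1.003
gripper_force: 0.0
```

```bash
cat > level.py <<'E'
from h import *
import pickle
def und(c,p): # pixels -> undistorted slopes
    K=np.array([[c['f'],0,c['cx']],[0,c['f'],c['cy']],[0,0,1]]); return cv2.undistortPoints(np.array(p,float).reshape(-1,1,2),K,np.array([c['k1'],0,0,0.])).reshape(-1,2)
def quad(c,guess,dark,w):
    g=cv2.GaussianBlur(cv2.cvtColor(c['pixels'],cv2.COLOR_BGR2GRAY),(0,0),.7).astype(np.float32); guess=np.array(guess,float); cen=guess.mean(0); L=[]
    for i in range(4):
        a,b=guess[i],guess[(i+1)%4]; n=np.array([-(b-a)[1],(b-a)[0]])/np.linalg.norm(b-a); n*=np.sign(n@((a+b)/2-cen))
        t=np.arange(-w,w+.01,.25); P=[]
        for k in np.linspace(.08,.92,60):
            q=(a+k*(b-a))+t[:,None]*n; pr=cv2.remap(g,q[:,0].astype(np.float32)[None],q[:,1].astype(np.float32)[None],1)[0]
            wt=np.clip(np.percentile(pr,75)-pr-25,0,None) if dark else np.clip(-np.gradient(pr)-2,0,None)
            if dark and wt.sum()>0: P.append(q[0]+(q[-1]-q[0])*(wt@np.arange(len(t))/wt.sum())/(len(t)-1))
            elif wt.max()>0:
                j=wt.argmax(); sl=slice(max(0,j-4),j+5); jj=wt[sl]@np.arange(len(t))[sl]/wt[sl].sum(); P.append(a+k*(b-a)+n*(jj*.25-w))
        P=und(c,P).astype(np.float32)
        for _ in range(3):
            vx,vy,x,y=cv2.fitLine(P,cv2.DIST_HUBER,0,.001,.001).ravel(); e=np.abs((P-[x,y])@[-vy,vx]); keep=e<=max(2.5*np.median(e),.001); P=P[keep]
        L.append(np.cross([x,y,1],[x+vx,y+vy,1]))
    o=[np.cross(L[i-1],L[i]) for i in range(4)]; return np.array([p[:2]/p[2] for p in o])
def trin(cs,S): # triangulate slopes over views
    A=[];b=[]
    for c,s in zip(cs,S):
        for k in(0,1): A.append(c['R'][k]-s[k]*c['R'][2]); b.append(s[k]*c['t'][2]-c['t'][k])
    x,r,_,_=np.linalg.lstsq(np.array(A),np.array(b),rcond=None); return x
def measure(cs,guessP):
    """cs views; guessP: 8 rough world points (plate corners, outline corners)"""
    out=[]
    for sl,dark,w in((slice(0,4),False,6),(slice(4,8),True,6)):
        Q=[]
        for c in cs:
            g=np.array([proj(c,p) for p in guessP[sl]])
            for it in range(2):
                s=quad(c,g,dark,w if it==0 else 4)
                g=np.array([(x*(1+c['k1']*(x@x)))*c['f']+[c['cx'],c['cy']] for x in s])
            Q.append(s)
        out.append(np.array([trin(cs,[q[i] for q in Q]) for i in range(4)]))
    return out
def report(Pl,Ou):
    for nm,q in(('plate',Pl),('outline',Ou)):
        print(nm,'sides',[round(np.linalg.norm(q[i]-q[i-1])*1e3,1) for i in range(4)],'c',np.round(q.mean(0),4))
        yv=(q[0]+q[1]-q[2]-q[3]); xv=(q[0]+q[3]-q[1]-q[2])
        yv=-yv; xv=xv # corner order: (+x,-y),(-x,-y),(-x,+y),(+x,+y)
        d=q-q.mean(0); n=np.linalg.svd(d)[2][2]; n*=np.sign(n[2]); X=xv/np.linalg.norm(xv); Y=yv/np.linalg.norm(yv)
        print('  yaw',round(np.degrees(np.arctan2(-Y[0],Y[1])),2),'frame tilt(-y high)',round(-Y[2],4),'plate tilt(-x high)',round(-X[2],4),'planarity mm',np.round(d@n*1e3,2))
E
python3 - <<'E'
from level import *
c1=pickle.load(open('v1.pkl','rb')); c2=cam('wrist'); pickle.dump(c2,open('v2.pkl','wb')); cv2.imwrite('pics/w2.png',c2['pixels']); print(sense()['tcp_pos'])
g=[onz(c1,*p,.054) for p in [(123,71),(298,30),(333,243),(177,269),(169,97),(261,77),(288,220),(204,234)]]
Pl,Ou=measure([c1,c2],g); report(Pl,Ou); pickle.dump((Pl,Ou),open('pl.pkl','wb'))
f=[onz(c1,*p,.012) for p in[(60,20),(395,253)]]; print('foot guess px in v2',[proj(c2,p).round(1) for p in f], 'world',np.round(f,3).tolist())
E
```

```text
[0.63866427 0.11625482 0.21223407]
plate sides [np.float64(175.4), np.float64(149.4), np.float64(175.6), np.float64(149.6)] c [0.57   0.0585 0.0527]
  yaw 9.9 frame tilt(-y high) -0.0662 plate tilt(-x high) 0.0604 planarity mm [ 0.18 -0.18  0.18 -0.18]
outline sides [np.float64(119.0), np.float64(79.0), np.float64(119.0), np.float64(79.0)] c [0.5703 0.0584 0.054 ]
  yaw 9.89 frame tilt(-y high) -0.0662 plate tilt(-x high) 0.0629 planarity mm [ 0.01 -0.01  0.01 -0.01]
foot guess px in v2 [array([215.6,  13.6]), array([525.5, 252.7])] world [[0.724, -0.063, 0.012], [0.416, 0.158, 0.012]]
```

View pics/w2.png

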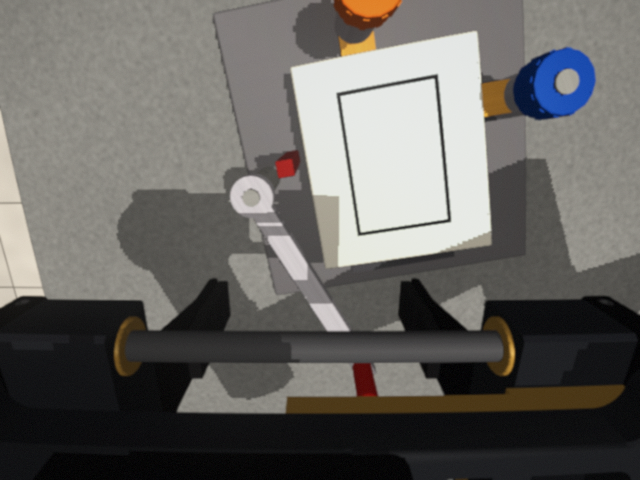

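Second view agrees: the triangulated sizes are 149.5x175.5 and 79.0x119.0, and the foot corners reproject within a pixel. Frame tilt is -0.066, so orange needs about 1.32 rad clockwise; plate tilt is +0.062, so blue needs about 1.25 rad counter-clockwise. Next I look down on the orange knob.

>>> {"name": "arm_command", "arguments": {"deltas": [[0,0,0,8.6,4,0.5,-1],[0,0,0,8.6,4,0.5,-1],[0,0,0,8.6,4,0.5,-1],[0,0,0,8.6,4,0.5,-1],[0,0,0,8.6,4,0.5,-1],[0,0,0,8.6,4,0.5,-1]]}}

```text
time_s: 4.43
tcp_pos: [0.5999, 0.0308, 0.2073]
ee_rot: [[0.0, -1.0, 0.002], [-1.0, -0.0, 0.001], [-0.001, -0.002, -1.0]]
wrist_force: [-0.7, -0.1, 0.3]
gripper_width: 0.999
gripper_force: 0.0
```

```bash
cat > knob.py <<'E'
from h import *
def knob(c,lo,hi,z=.113,near=None):
    b=blobs(c['pixels'],lo,hi,200)
    if near is not None: b=[x for x in b if np.hypot(*(onz(c,*cv2.minEnclosingCircle(x)[0],z)[:2]-near))<.06]
    (u,v),r=cv2.minEnclosingCircle(b[0])
    # grey cap disc in the middle of the knob
    hsv=cv2.cvtColor(c['pixels'],cv2.COLOR_BGR2HSV); m=cv2.inRange(hsv,(0,0,90),(180,70,255)); k=np.zeros_like(m); cv2.circle(k,(int(u),int(v)),int(r*.85),255,-1); h=np.zeros_like(m); cv2.fillPoly(h,[cv2.convexHull(b[0])],255)
    cs=cv2.findContours(m&k&h,0,1)[0]; d=max(cs,key=cv2.contourArea); e=cv2.minEnclosingCircle(d)
    print('blob',np.round((u,v,r),1),'world',onz(c,u,v,z).round(4),'cap',np.round(e[0],1),round(e[1],1),'world',onz(c,*e[0],z).round(4))
    return onz(c,*e[0],z)
E
python3 - <<'E'
from knob import *
c=cam('wrist'); s=sense(); print(s['tcp_pos'],s['joints'])
p=knob(c,(5,150,100),(18,255,255)); go([p[0],p[1],.099],down(180))
X=np.array([.985,.172]);Y=np.array([-.172,.985]); d=p[:2]-[.5703,.0584]; print('foot xy',d@X,d@Y)
E
```

```text
[0.60007069 0.03108448 0.20703317] [ 1.83887257e+01  2.11471503e+01 -6.07735445e+00  5.47664525e-04
 -6.27025331e+01 -1.83381901e+01]
blob [309.2 124.8  36.7] world [ 0.6035 -0.0538  0.113 ] cap [307. 125.] 12.4 world [ 0.6049 -0.0537  0.113 ]
rot [-0.0012  0.0004  0.0009] cm [ 8.48 -0.46 10.8 ] rows 4.0
foot xy 0.014764489943824989 -0.11635843623393387
```

>>> {"name": "arm_command", "arguments": {"deltas": [[0,0,0,4.2,-0.2,0,-1],[0,0,0,8.45,-0.4,0,-1],[0,0,0,8.45,-0.4,4,-1],[0,0,0,8.45,-0.4,8,-1],[0,0,0,8.45,-0.4,10.8,-1],[0,0,0,8.45,-0.4,10.8,-1],[0,0,0,8.45,-0.4,10.8,1],[0,0,0,8.45,-0.4,10.8,1]]}}

```text
time_s: 5.15
tcp_pos: [0.6056, -0.0536, 0.1004]
ee_rot: [[0.002, -1.0, 0.003], [-1.0, -0.002, -0.0], [0.0, -0.003, -1.0]]
wrist_force: [0.1, 0.1, -0.2]
gripper_width: 0.918
gripper_force: 0.0
```

>>> {"name": "arm_command", "arguments": {"deltas": [[0,0,0,0,0,0,1],[0,0,0,0,0,0,1],[0,0,0,0,0,0,1],[0,0,0,0,0,0,1],[0,0,0,0,0,0,1],[0,0,0,0,0,0,1]]}}

```text
time_s: 5.65
tcp_pos: [0.6043, -0.0543, 0.0991]
ee_rot: [[0.0, -1.0, 0.002], [-1.0, -0.0, 0.0], [-0.0, -0.002, -1.0]]
wrist_force: [1.0, 0.6, 1.7]
gripper_width: 0.495
gripper_force: 30.0
```

>>> {"name": "arm_command", "arguments": {"deltas": [[0,0,0.11,0,0,0,1],[0,0,0.22,0,0,0,1],[0,0,0.33,0,0,0,1],[0,0,0.44,0,0,0,1],[0,0,0.55,0,0,0,1],[0,0,0.66,0,0,0,1],[0,0,0.66,0,0,0,1]]}}

```text
time_s: 6.23
tcp_pos: [0.604, -0.0542, 0.0991]
ee_rot: [[-0.615, -0.789, 0.001], [-0.789, 0.615, 0.0], [-0.001, -0.001, -1.0]]
wrist_force: [-0.1, 0.6, 3.3]
gripper_width: 0.498
gripper_force: 30.0
```

>>> {"name": "arm_command", "arguments": {"deltas": [[0,0,0.11,0,0,0,1],[0,0,0.22,0,0,0,1],[0,0,0.33,0,0,0,1],[0,0,0.44,0,0,0,1],[0,0,0.55,0,0,0,1],[0,0,0.66,0,0,0,1],[0,0,0.66,0,0,0,1],[0,0,0.66,0,0,0,1]]}}

```text
time_s: 6.9
tcp_pos: [0.6039, -0.054, 0.0991]
ee_rot: [[-0.968, -0.252, 0.001], [-0.252, 0.968, 0.001], [-0.001, 0.0, -1.0]]
wrist_force: [-1.0, 2.9, 3.9]
gripper_width: 0.498
gripper_force: 30.0
```

>>> {"name": "arm_command", "arguments": {"deltas": [[0,0,0,0,0,0,-1],[0,0,0,0,0,0,-1],[0,0,0,0,0,0,-1],[0,0,0,0,0,0,-1],[0,0,0,0,0,-4,-1],[0,0,0,0,0,-8,-1],[0,0,0,0,0,-11,-1],[0,0,0,0,0,-11,-1]]}}

```text
time_s: 7.57
tcp_pos: [0.6075, -0.0547, 0.2163]
ee_rot: [[-0.968, -0.25, 0.014], [-0.25, 0.968, -0.0], [-0.014, -0.004, -1.0]]
wrist_force: [1.2, 0.3, 0.9]
gripper_width: 0.974
gripper_force: 0.0
```

>>> {"name": "arm_command", "arguments": {"deltas": [[0,0,0,3.7,8.7,0.5,-1],[0,0,0,3.7,8.7,0.5,-1],[0,0,0,3.7,8.7,0.5,-1],[0,0,0,3.7,8.7,0.5,-1],[0,0,0,3.7,8.7,0.5,-1],[0,0,0,3.7,8.7,0.5,-1]]}}

```text
time_s: 8.07
tcp_pos: [0.5469, 0.0203, 0.2035]
ee_rot: [[-0.969, -0.248, 0.0], [-0.248, 0.969, -0.0], [-0.0, -0.0, -1.0]]
wrist_force: [0.4, 0.4, -0.2]
gripper_width: 1.002
gripper_force: 0.0
```

```bash
python3 - <<'E'
from knob import *
c=cam('wrist'); s=sense(); print(s['tcp_pos'],np.round(s['joints'],1))
p=knob(c,(105,120,50),(125,255,255),near=np.array([.464,0])); R=np.array(s['ee_rot']); a=np.degrees(np.arctan2(R[1,1],R[0,1])); go([p[0],p[1],.099],down(a))
X=np.array([.985,.172]);Y=np.array([-.172,.985]); d=p[:2]-[.5703,.0584]; print('foot xy',d@X,d@Y)
E
```

```text
[0.54695695 0.0201055  0.20338164] [ 19.1  16.3 -13.8   0.  -59.8 -94.8]
blob [323.3 133.   35.6] world [0.4684 0.0065 0.113 ] cap [323.7 134.3] 13.0 world [0.4691 0.007  0.113 ]
rot [-0.0003  0.0001  0.    ] cm [ 7.87  0.66 10.44] rows 4.0
foot xy -0.10848372119777235 -0.03325983858892008
```

>>> {"name": "arm_command", "arguments": {"deltas": [[0,0,0,4,0.3,0,-1],[0,0,0,7.9,0.65,0,-1],[0,0,0,7.9,0.65,4,-1],[0,0,0,7.9,0.65,8,-1],[0,0,0,7.9,0.65,10.4,-1],[0,0,0,7.9,0.65,10.4,-1],[0,0,0,7.9,0.65,10.4,1],[0,0,0,7.9,0.65,10.4,1]]}}

```text
time_s: 8.78
tcp_pos: [0.4699, 0.0074, 0.1007]
ee_rot: [[-0.969, -0.248, 0.002], [-0.248, 0.969, 0.0], [-0.002, -0.0, -1.0]]
wrist_force: [0.2, -0.4, 0.8]
gripper_width: 0.919
gripper_force: 0.0
```

>>> {"name": "arm_command", "arguments": {"deltas": [[0,0,0,0,0,0,1],[0,0,0,0,0,0,1],[0,0,0,0,0,0,1],[0,0,0,0,0,0,1],[0,0,0,0,0,0,1],[0,0,0,0,0,0,1]]}}

```text
time_s: 9.28
tcp_pos: [0.4684, 0.0069, 0.1]
ee_rot: [[-0.968, -0.249, 0.001], [-0.249, 0.968, -0.001], [-0.0, -0.001, -1.0]]
wrist_force: [1.9, -4.1, -0.2]
gripper_width: 0.495
gripper_force: 30.0
```

>>> {"name": "arm_command", "arguments": {"deltas": [[0,0,-0.11,0,0,0,1],[0,0,-0.22,0,0,0,1],[0,0,-0.33,0,0,0,1],[0,0,-0.44,0,0,0,1],[0,0,-0.55,0,0,0,1],[0,0,-0.63,0,0,0,1],[0,0,-0.63,0,0,0,1]]}}

```text
time_s: 9.87
tcp_pos: [0.4685, 0.0066, 0.1]
ee_rot: [[-0.634, -0.774, 0.001], [-0.774, 0.634, -0.001], [0.001, -0.001, -1.0]]
wrist_force: [2.2, -5.2, 1.0]
gripper_width: 0.5
gripper_force: 30.0
```

>>> {"name": "arm_command", "arguments": {"deltas": [[0,0,-0.11,0,0,0,1],[0,0,-0.22,0,0,0,1],[0,0,-0.33,0,0,0,1],[0,0,-0.44,0,0,0,1],[0,0,-0.55,0,0,0,1],[0,0,-0.62,0,0,0,1],[0,0,-0.62,0,0,0,1],[0,0,-0.62,0,0,0,1]]}}

```text
time_s: 10.53
tcp_pos: [0.4688, 0.0065, 0.1]
ee_rot: [[-0.069, -0.998, 0.001], [-0.998, 0.069, -0.002], [0.001, -0.001, -1.0]]
wrist_force: [2.6, -5.6, -0.2]
gripper_width: 0.496
gripper_force: 30.0
```

>>> {"name": "arm_command", "arguments": {"deltas": [[0,0,0,0,0,0,-1],[0,0,0,0,0,0,-1],[0,0,0,0,0,0,-1],[0,0,0,0,0,0,-1],[0,0,0,0,0,-4,-1],[0,0,0,0,0,-8,-1],[0,0,0,0,0,-11,-1],[0,0,0,0,0,-11,-1]]}}

```text
time_s: 11.2
tcp_pos: [0.4719, 0.0084, 0.2162]
ee_rot: [[-0.068, -0.998, 0.014], [-0.998, 0.068, 0.003], [-0.004, -0.014, -1.0]]
wrist_force: [1.0, -0.0, 0.2]
gripper_width: 0.972
gripper_force: 0.0
```

```bash
python3 - <<'E'
from h import *
go((.50,.116,.2115),down(180))
E
```

```text
rot [-0.0136  0.0033 -0.0681] cm [-10.92  -2.06   0.54] rows 3.0
```

>>> {"name": "arm_command", "arguments": {"deltas": [[0,0,-0.068,-10.9,-2.1,0,-1],[0,0,-0.068,-10.9,-2.1,0,-1],[0,0,-0.068,-10.9,-2.1,0,-1],[0,0,-0.068,-10.9,-2.1,0,-1],[0,0,-0.068,-10.9,-2.1,0,-1],[0,0,-0.068,-10.9,-2.1,0,-1]]}}

```text
time_s: 11.7
tcp_pos: [0.496, 0.1146, 0.209]
ee_rot: [[-0.002, -1.0, -0.001], [-1.0, 0.002, -0.001], [0.001, 0.001, -1.0]]
wrist_force: [-0.4, 0.8, 0.5]
gripper_width: 0.999
gripper_force: 0.0
```

```bash
python3 -c "
from level import *
pickle.dump(cam('wrist'),open('v3.pkl','wb'))"
```

>>> {"name": "arm_command", "arguments": {"deltas": [[0,0,0,0,-14,0,-1],[0,0,0,0,-14,0,-1],[0,0,0,0,-14,0,-1],[0,0,0,0,-14,0,-1],[0,0,0,0,-14,0,-1],[0,0,0,0,-14,0,-1],[0,0,0,0,-14,0,-1]]}}

```text
time_s: 12.33
tcp_pos: [0.6355, 0.1135, 0.2093]
ee_rot: [[-0.003, -1.0, -0.001], [-1.0, 0.003, -0.0], [0.0, 0.001, -1.0]]
wrist_force: [-0.4, -0.4, 0.9]
gripper_width: 1.0
gripper_force: 0.0
```

```bash
python3 - <<'E'
from level import *
c1=pickle.load(open('v3.pkl','rb')); c2=cam('wrist'); pickle.dump(c2,open('v4.pkl','wb')); print(sense()['tcp_pos'],sense()['time_s'])
a=np.radians(9.9); X=np.array([np.cos(a),np.sin(a),0]);Y=np.array([-np.sin(a),np.cos(a),0]); o=np.array([.5703,.0584,.054])
g=[o+sx*X*w/2+sy*Y*h/2 for w,h in((.15,.176),(.079,.119)) for sx,sy in((1,-1),(-1,-1),(-1,1),(1,1))]
Pl,Ou=measure([c1,c2],g); report(Pl,Ou); pickle.dump((Pl,Ou),open('pl.pkl','wb'))
E
```

```text
[0.63544671 0.11377282 0.20984903] 12.3833
plate sides [np.float64(175.2), np.float64(149.7), np.float64(175.1), np.float64(149.1)] c [0.5696 0.0599 0.054 ]
  yaw 9.78 frame tilt(-y high) -0.007 plate tilt(-x high) 0.0026 planarity mm [ 0.61 -0.61  0.61 -0.61]
outline sides [np.float64(119.0), np.float64(79.0), np.float64(119.0), np.float64(79.0)] c [0.5696 0.0601 0.0552]
  yaw 9.89 frame tilt(-y high) -0.0003 plate tilt(-x high) 0.0003 planarity mm [ 0.01 -0.01  0.01 -0.01]
```

The outline's plane (planarity 0.01 mm) gives tilts of -0.0003 and +0.0003 rad, so the plate is level. Next, the tray.

>>> {"name": "arm_command", "arguments": {"deltas": [[0,0,0,19,6.8,0,-1],[0,0,0,19,6.8,0,-1],[0,0,0,19,6.8,0,-1],[0,0,0,19,6.8,0,-1],[0,0,0,19,6.8,0,-1],[0,0,0,19,6.8,0,-1]]}}

```text
time_s: 12.88
tcp_pos: [0.5644, -0.0797, 0.2107]
ee_rot: [[-0.007, -1.0, -0.001], [-1.0, 0.007, -0.0], [0.0, 0.001, -1.0]]
wrist_force: [-0.4, 0.9, -0.4]
gripper_width: 1.0
gripper_force: 0.0
```

>>> {"name": "arm_command", "arguments": {"deltas": [[0,0,0.1,4,1.4,0,-1],[0,0,0.2,8,2.8,1,-1],[0,0,0.3,12,4.2,2,-1],[0,0,0.4,16,5.6,3,-1],[0,0,0.436,19.1,6.8,4,-1],[0,0,0.436,19.1,6.8,4,-1],[0,0,0.436,19.1,6.8,4,-1],[0,0,0.436,19.1,6.8,4,-1]]}}

```text
time_s: 13.55
tcp_pos: [0.4996, -0.266, 0.1703]
ee_rot: [[-0.424, -0.906, 0.001], [-0.906, 0.424, -0.0], [-0.0, -0.001, -1.0]]
wrist_force: [-0.1, 0.4, 0.6]
gripper_width: 1.003
gripper_force: 0.0
```

```bash
cat > tray.py <<'E'
from h import *
def tray(c,z,near,lim=.08):
    for b in blobs(c['pixels'],(45,80,25),(80,255,255),300):
        (u,v),_,_=cv2.minAreaRect(b); p=onz(c,u,v,z)
        if np.hypot(*(p[:2]-near))<lim:
            W=np.array([onz(c,*q[0],z)[:2] for q in cv2.convexHull(b).astype(float)],np.float32)
            r=cv2.minAreaRect(W*1000); bp=cv2.boxPoints(r); e=max([bp[1]-bp[0],bp[2]-bp[1]],key=np.linalg.norm)
            print('px',round(u),round(v),'world mm',np.round(r[0],1),'size',np.round(r[1],1),'long heading',round(np.degrees(np.arctan2(e[1],e[0]))%180,1)); return r
E
python3 - <<'E'
from tray import *
c=cam('wrist'); s=sense(); print(s['tcp_pos'],np.round(s['joints'],1),s['time_s'])
tray(c,.024,np.array([.463,-.343])); tray(c,.0,np.array([.463,-.343])); cv2.imwrite('pics/tray1.png',c['pixels'])
E
```

```text
[ 0.50020105 -0.26547644  0.17053108] [-11.6  19.8 -13.8   0.  -56.2 -13.4] 13.6
px 310 126 world mm [ 468.6 -341.7] size [100.5  60.7] long heading 64.5
px 310 126 world mm [ 468.9 -341.7] size [108.8  65.8] long heading 64.5
```

View pics/tray1.png

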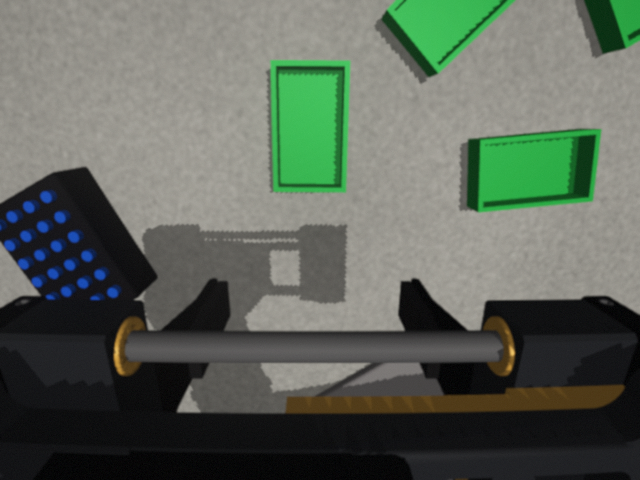

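The tray at px (310,126) measures 100.5x60.7 mm at rim height, centred on (0.4686, -0.3417), long side heading 64.5°. It is open side up, with clear bench either side for the fingers.

>>> {"name": "arm_command", "arguments": {"deltas": [[0,0,0,4,-0.2,0,-1],[0,0,0,8.2,-0.4,2,-1],[0,0,0,8.2,-0.4,6,-1],[0,0,0,8.2,-0.4,10,-1],[0,0,0,8.2,-0.4,13,-1],[0,0,0,8.2,-0.4,14.5,-1],[0,0,0,8.2,-0.4,14.5,-1],[0,0,0,8.2,-0.4,14.5,1]]}}

```text
time_s: 14.27
tcp_pos: [0.4699, -0.3413, 0.0249]
ee_rot: [[-0.422, -0.907, 0.0], [-0.907, 0.422, -0.0], [0.0, -0.0, -1.0]]
wrist_force: [-0.3, -0.6, 1.1]
gripper_width: 0.97
gripper_force: 0.0
```

>>> {"name": "arm_command", "arguments": {"deltas": [[0,0,0,0,0,0,1],[0,0,0,0,0,0,1],[0,0,0,0,0,0,1],[0,0,0,0,0,0,1],[0,0,0,0,0,0,1],[0,0,0,0,0,0,1]]}}

```text
time_s: 14.77
tcp_pos: [0.4688, -0.3422, 0.0256]
ee_rot: [[-0.424, -0.906, 0.001], [-0.906, 0.424, -0.0], [-0.0, -0.001, -1.0]]
wrist_force: [-1.9, 3.0, 6.5]
gripper_width: 0.69
gripper_force: 30.0
```

>>> {"name": "arm_command", "arguments": {"deltas": [[0,0,0,0,0,-2,1],[0,0,0,0,0,-5,1],[0,0,0,0,0,-9,1],[0,0,0,0,0,-13,1],[0,0,0,0,0,-16,1],[0,0,0,0,0,-18,1],[0,0,0,0,0,-18,1]]}}

```text
time_s: 15.35
tcp_pos: [0.471, -0.3436, 0.2101]
ee_rot: [[-0.424, -0.906, 0.01], [-0.906, 0.424, -0.005], [0.0, -0.011, -1.0]]
wrist_force: [0.7, -0.4, -0.8]
gripper_width: 0.686
gripper_force: 30.0
```

```bash
python3 - <<'E'
from tray import *
s=sense(); c=cam('wrist'); print(s['tcp_pos'],s['gripper_width']*87,s['gripper_force'],s['wrist_force'],np.round(s['joints'],1))
go((.5696,.0601,.205),down(189.9)); cv2.imwrite('pics/held.png',c['pixels'])
E
```

```text
[ 0.47096213 -0.34364452  0.21007592] 59.71870531970583 29.99650239944458 [ 0.74767645 -0.35031332 -0.84616903] [-20.2  19.1  -8.8   0.1 -61.5  -4.9]
rot [-0.0057 -0.0012 -0.6109] cm [-40.71   8.04   0.17] rows 10.0
```

View pics/held.png

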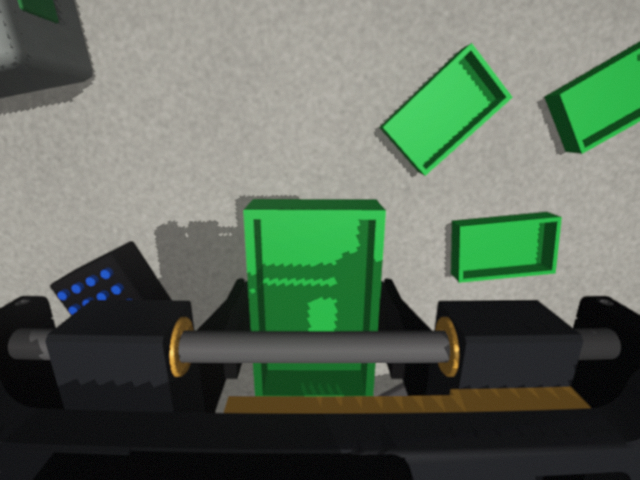

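>>> {"name": "arm_command", "arguments": {"deltas": [[0,0,0,-3,0.6,0,1],[0,0,0,-6.5,1.3,0,1],[0,0,0,-10,2,0,1],[0,0,0,-13.5,2.7,0,1],[0,0,0,-17,3.4,0,1],[0,0,0,-20.3,4,0,1],[0,0,0,-20.3,4,0,1]]}}

```text
time_s: 15.98
tcp_pos: [0.5188, -0.137, 0.2022]
ee_rot: [[-0.42, -0.908, -0.003], [-0.908, 0.42, 0.001], [-0.0, 0.003, -1.0]]
wrist_force: [-0.9, -0.5, -3.0]
gripper_width: 0.685
gripper_force: 30.0
```

>>> {"name": "arm_command", "arguments": {"deltas": [[0,0,-0.09,-3,0.6,0,1],[0,0,-0.18,-6.5,1.3,0,1],[0,0,-0.27,-10,2,0,1],[0,0,-0.36,-13.5,2.7,0,1],[0,0,-0.45,-17,3.4,0,1],[0,0,-0.54,-20.3,4,0,1],[0,0,-0.61,-20.3,4,0,1],[0,0,-0.61,-20.3,4,0,1]]}}

```text
time_s: 16.65
tcp_pos: [0.5676, 0.0607, 0.2019]
ee_rot: [[0.175, -0.985, -0.005], [-0.985, -0.175, -0.001], [0.0, 0.005, -1.0]]
wrist_force: [-0.3, -0.4, -1.4]
gripper_width: 0.686
gripper_force: 30.0
```

>>> {"name": "arm_command", "arguments": {"deltas": [[0,0,0,0,0,0,1],[0,0,0,0,0,0,1]]}}

```text
time_s: 16.82
tcp_pos: [0.5676, 0.0584, 0.2032]
ee_rot: [[0.168, -0.986, -0.003], [-0.986, -0.168, -0.001], [0.0, 0.003, -1.0]]
wrist_force: [-0.3, -0.7, -1.9]
gripper_width: 0.688
gripper_force: 30.0
```

```bash
python3 - <<'E'
from tray import *
s=sense(); print(s['tcp_pos'],s['gripper_width']*87,s['wrist_force'])
go((.5696,.0601,.095),down(189.9))
E
```

```text
[0.56761233 0.05835383 0.20323315] 59.88655726241013 [-0.25453635 -0.68679667 -1.86235118]
rot [ 0.0028 -0.0003 -0.0036] cm [-0.14 -0.26 10.82] rows 3.0
```

>>> {"name": "arm_command", "arguments": {"deltas": [[0,0,-0.004,-0.1,-0.25,2,1],[0,0,-0.004,-0.15,-0.25,5,1],[0,0,-0.004,-0.15,-0.25,8,1],[0,0,-0.004,-0.15,-0.25,10,1],[0,0,-0.004,-0.15,-0.25,11,1],[0,0,-0.004,-0.15,-0.25,11.5,1],[0,0,-0.004,-0.15,-0.25,11.5,1],[0,0,-0.004,-0.15,-0.25,11.5,1]]}}

```text
time_s: 17.48
tcp_pos: [0.5716, 0.061, 0.0907]
ee_rot: [[0.175, -0.985, 0.002], [-0.985, -0.175, 0.0], [0.0, -0.002, -1.0]]
wrist_force: [0.3, -0.0, -1.6]
gripper_width: 0.687
gripper_force: 30.0
```

>>> {"name": "arm_command", "arguments": {"deltas": [[0,0,0,0,0,0.1,1],[0,0,0,0,0,0.2,1],[0,0,0,0,0,0.3,1],[0,0,0,0,0,0.4,1],[0,0,0,0,0,0.5,1],[0,0,0,0,0,0.5,1]]}}

```text
time_s: 17.98
tcp_pos: [0.5706, 0.0613, 0.0845]
ee_rot: [[0.175, -0.985, -0.0], [-0.985, -0.175, -0.0], [-0.0, 0.0, -1.0]]
wrist_force: [-0.2, -0.9, -1.8]
gripper_width: 0.685
gripper_force: 30.0
```

>>> {"name": "arm_command", "arguments": {"deltas": [[0,0,0,0.1,0.1,0.1,1],[0,0,0,0.1,0.1,0.2,1],[0,0,0,0.1,0.1,0.25,1],[0,0,0,0.1,0.1,0.3,1],[0,0,0,0.1,0.1,0.35,1],[0,0,0,0.1,0.1,0.4,1],[0,0,0,0.1,0.1,0.4,1]]}}

```text
time_s: 18.57
tcp_pos: [0.5699, 0.0601, 0.0804]
ee_rot: [[0.175, -0.985, -0.0], [-0.985, -0.175, -0.0], [0.0, 0.0, -1.0]]
wrist_force: [0.4, 0.5, -1.4]
gripper_width: 0.688
gripper_force: 30.0
```

Not touching yet; creep on in small steps.

>>> {"name": "arm_command", "arguments": {"deltas": [[0,0,0,0,0,0.03,1],[0,0,0,0,0,0.06,1],[0,0,0,0,0,0.09,1],[0,0,0,0,0,0.09,1]]}}

```text
time_s: 18.9
tcp_pos: [0.5699, 0.0601, 0.0798]
ee_rot: [[0.175, -0.985, 0.0], [-0.985, -0.175, -0.0], [0.0, -0.0, -1.0]]
wrist_force: [0.6, 0.2, -0.3]
gripper_width: 0.686
gripper_force: 30.0
```

>>> {"name": "arm_command", "arguments": {"deltas": [[0,0,0,0,0,0.03,1],[0,0,0,0,0,0.06,1],[0,0,0,0,0,0.06,1]]}}

```text
time_s: 19.15
tcp_pos: [0.5699, 0.0601, 0.0797]
ee_rot: [[0.175, -0.985, 0.0], [-0.985, -0.175, -0.0], [0.0, -0.0, -1.0]]
wrist_force: [-1.2, 0.8, 3.8]
gripper_width: 0.689
gripper_force: 30.0
```

>>> {"name": "arm_command", "arguments": {"deltas": [[0,0,0,0,0,0,-1],[0,0,0,0,0,0,-1],[0,0,0,0,0,0,-1],[0,0,0,0,0,0,-1],[0,0,0,0,0,0,-1],[0,0,0,0,0,-3,-1],[0,0,0,0,0,-7,-1],[0,0,0,0,0,-7,-1]]}}

```text
time_s: 19.82
tcp_pos: [0.5746, 0.0611, 0.1565]
ee_rot: [[0.177, -0.984, 0.014], [-0.984, -0.177, 0.002], [0.0, -0.014, -1.0]]
wrist_force: [1.6, 0.4, -0.0]
gripper_width: 0.996
gripper_force: 0.0
```

>>> {"name": "arm_command", "arguments": {"deltas": [[0,0,0,0,0,-3,-1],[0,0,0,-3,0,-6,-1],[0,0,0,-6,0,-6,-1],[0,0,0,-6,0,-6,-1],[0,0,0,-6,0,-6,-1],[0,0,0,-6,0,-6,-1]]}}

```text
time_s: 20.32
tcp_pos: [0.5589, 0.1189, 0.2084]
ee_rot: [[0.175, -0.984, -0.001], [-0.984, -0.175, -0.0], [0.0, 0.001, -1.0]]
wrist_force: [0.3, 0.1, 0.1]
gripper_width: 1.003
gripper_force: 0.0
```

```bash
python3 - <<'E'
from tray import *
s=sense(); c=cam('wrist'); print(s['tcp_pos'],s['gripper_width'],s['time_s'],np.round(s['joints'],1))
tray(c,.078,np.array([.57,.06])); cv2.imwrite('pics/placed.png',c['pixels'])
t=cam('top')
for b in blobs(t['pixels'],(0,170,60),(4,255,255),8)[:3]: u,v=cv2.minAreaRect(b)[0]; print(round(u,1),round(v,1),onz(t,u,v,.15).round(4),onz(t,u,v,.13).round(4))
E
```

```text
[0.55893632 0.11893469 0.20840449] 1.003396474184497 20.3167 [ 28.2  18.4 -10.1  -0.  -61.6 -18.1]
px 313 156 world mm [570.3  60.2] size [59.7 99.1] long heading 100.0
304.0 158.0 [0.6301 0.0575 0.15  ] [0.6368 0.0577 0.13  ]
617.3 220.2 [ 0.5055 -0.6924  0.15  ] [ 0.5102 -0.704   0.13  ]
600.0 214.0 [ 0.5192 -0.6493  0.15  ] [ 0.5241 -0.6603  0.13  ]
```

View pics/placed.png

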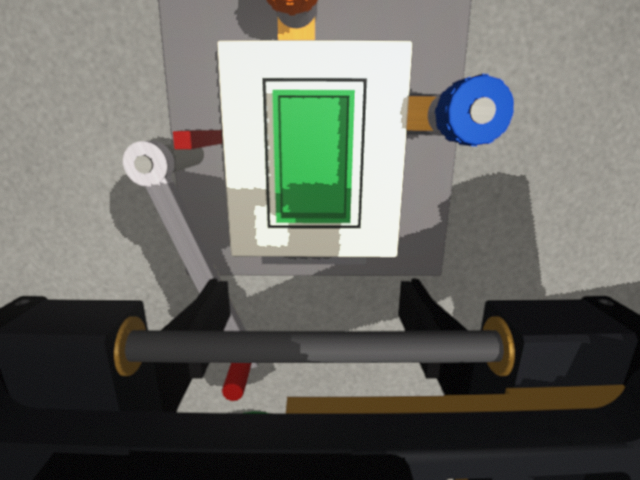

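The tray sits at (0.5703, 0.0602), heading 100.0°, against the outline's (0.5696, 0.0601) and 99.9°, so it is inside, parallel and released. The red peg's top shows at about (233,392) in the wrist view. Next, the peg.

```bash
python3 - <<'E'
from h import *
c=cam('wrist'); a=np.radians(9.9); pin=np.array([.5696,.0601])+.115*np.array([np.cos(a),np.sin(a)])
for uv,z in(((232,392),.15),((240,366),.13)):
    p=onz(c,*uv,z)[:2]; d=p-pin; print(p.round(4),'r',np.linalg.norm(d).round(4),'head',np.degrees(np.arctan2(d[1],d[0])).round(1))
b=onz(c,143,163,.11)[:2]; print('pin seen',b.round(4),'expected',pin.round(4))
go((.5914,.2172,.21),down(247))
E
```

```text
[0.5998 0.2213] r 0.164 head 120.4
[0.5987 0.2143] r 0.1586 head 122.0
pin seen [0.6846 0.0789] expected [0.6829 0.0799]
rot [ 1.700e-03  3.000e-04 -9.945e-01] cm [-9.19 -4.9  -0.19] rows 8.0
```

>>> {"name": "arm_command", "arguments": {"deltas": [[0,0,-0.12,-3,-0.2,0,-1],[0,0,-0.24,-6,-0.4,0,-1],[0,0,-0.36,-9,-0.6,0,-1],[0,0,-0.48,-12.7,-0.7,0,-1],[0,0,-0.6,-12.7,-0.7,0,-1],[0,0,-0.72,-12.7,-0.7,0,-1],[0,0,-0.84,-12.7,-0.7,0,-1],[0,0,-0.96,-12.7,-0.7,0,-1]]}}

```text
time_s: 21.13
tcp_pos: [0.5441, 0.2449, 0.2083]
ee_rot: [[0.909, -0.416, -0.001], [-0.416, -0.909, -0.001], [-0.001, 0.001, -1.0]]
wrist_force: [0.4, 0.0, 0.4]
gripper_width: 1.001
gripper_force: 0.0
```

>>> {"name": "arm_command", "arguments": {"deltas": [[0,0,-0.04,0,0,0,0],[0,0,-0.04,0,0,0,0],[0,0,-0.04,0,0,0,0]]}}

```text
time_s: 21.38
tcp_pos: [0.5442, 0.2448, 0.2086]
ee_rot: [[0.922, -0.387, -0.001], [-0.387, -0.922, -0.001], [-0.0, 0.001, -1.0]]
wrist_force: [0.6, -0.3, -0.2]
gripper_width: 0.854
gripper_force: 0.0
```

```bash
python3 - <<'E'
from h import *
c=cam('wrist'); s=sense(); print(s['tcp_pos'],s['gripper_width'])
a=np.radians(9.9); pin=np.array([.5696,.0601])+.115*np.array([np.cos(a),np.sin(a)])
hs=cv2.cvtColor(c['pixels'],cv2.COLOR_BGR2HSV); 
for b in blobs(c['pixels'],(0,150,50),(5,255,255),30)+blobs(c['pixels'],(175,150,50),(180,255,255),30):
    u,v=cv2.minAreaRect(b)[0]; print('red',round(u),round(v),cv2.boundingRect(b),onz(c,u,v,.13).round(4))
cv2.imwrite('pics/peg.png',c['pixels'])
E
```

```text
[0.54418003 0.2448258  0.20867486] 0.8076865400419183
red 314 168 (301, 154, 26, 30) [0.5986 0.2224 0.13  ]
red 472 6 (454, 0, 41, 24) [0.6479 0.1049 0.13  ]
```

View pics/peg.png

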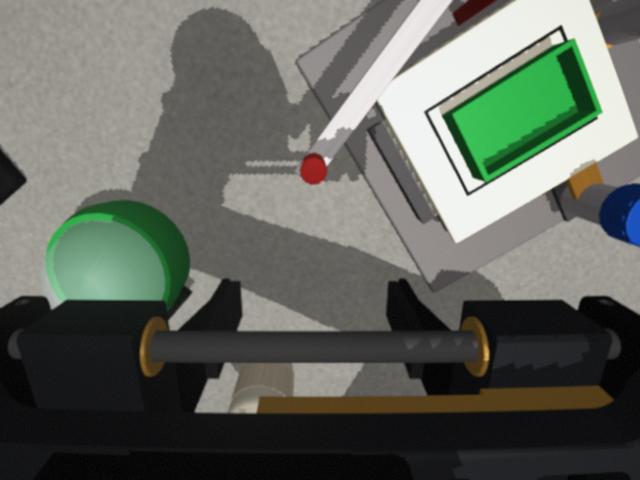

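The peg is at px (314,168), i.e. (0.5986, 0.2224). It is 0.1656 m from the pin (0.165 expected), and the arm is 1.21 rad from the stop. Grip it, then work out the arc.

>>> {"name": "arm_command", "arguments": {"deltas": [[0,0,0,3,0,0,0],[0,0,0,5.9,0,0,0],[0,0,0,5.9,0,2,0],[0,0,0,5.9,0,5,0],[0,0,0,5.9,0,7.3,0],[0,0,0,5.9,0,7.3,0],[0,0,0,5.9,0,7.3,1],[0,0,0,5.9,0,7.3,1]]}}

```text
time_s: 22.1
tcp_pos: [0.5996, 0.2231, 0.1376]
ee_rot: [[0.923, -0.384, 0.003], [-0.384, -0.923, 0.001], [0.002, -0.002, -1.0]]
wrist_force: [-0.3, 0.3, 0.5]
gripper_width: 0.418
gripper_force: 0.0
```

>>> {"name": "arm_command", "arguments": {"deltas": [[0,0,0,0,0,0,1],[0,0,0,0,0,0,1],[0,0,0,0,0,0,1],[0,0,0,0,0,0,1]]}}

```text
time_s: 22.43
tcp_pos: [0.5989, 0.223, 0.1374]
ee_rot: [[0.923, -0.384, 0.002], [-0.384, -0.923, 0.001], [0.001, -0.002, -1.0]]
wrist_force: [-1.3, -0.4, 2.9]
gripper_width: 0.171
gripper_force: 30.0
```

```bash
python3 - <<'E'
from h import *
s=sense(); print(s['tcp_pos'],s['gripper_width']*87,s['wrist_force'])
a=np.radians(9.9); pin=np.array([.5696,.0601])+.115*np.array([np.cos(a),np.sin(a)])
p=np.array(s['tcp_pos'][:2]); d=p-pin; r=np.linalg.norm(d); h0=np.degrees(np.arctan2(d[1],d[0])); R=np.array(s['ee_rot']); print(r,h0)
for h in np.arange(h0,192.5,4.6):
    q=pin+r*np.array([np.cos(np.radians(h)),np.sin(np.radians(h))]); print(round(h,1),np.round((R.T@np.r_[q-p,0])[:2]*100,2),q.round(4))
E
```

```text
[0.59892759 0.22297907 0.13742144] 14.856274845380405 [-1.34506133 -0.38758277  2.90580281]
0.16591852196317902 120.39984318065895
120.4 [-0. -0.] [0.5989 0.223 ]
125.0 [-0.76  1.09] [0.5877 0.2158]
129.6 [-1.43  2.25] [0.5771 0.2077]
134.2 [-2.    3.45] [0.5672 0.1988]
138.8 [-2.47  4.69] [0.558  0.1892]
143.4 [-2.85  5.97] [0.5497 0.1788]
148.0 [-3.12  7.28] [0.5422 0.1678]
152.6 [-3.28  8.6 ] [0.5356 0.1562]
157.2 [-3.34  9.93] [0.5299 0.1442]
161.8 [-3.29 11.26] [0.5253 0.1317]
166.4 [-3.14 12.58] [0.5216 0.1189]
171.0 [-2.87 13.89] [0.519  0.1058]
175.6 [-2.51 15.17] [0.5175 0.0926]
180.2 [-2.04 16.41] [0.517  0.0793]
184.8 [-1.48 17.62] [0.5176 0.066 ]
189.4 [-0.82 18.78] [0.5192 0.0528]
```

>>> {"name": "arm_command", "arguments": {"deltas": [[0,0,0,-0.76,1.09,0,1],[0,0,0,-1.43,2.25,0,1],[0,0,0,-2,3.45,0,1],[0,0,0,-2.47,4.69,0,1],[0,0,0,-2.85,5.97,0,1],[0,0,0,-3.12,7.28,0,1],[0,0,0,-3.28,8.6,0,1],[0,0,0,-3.34,9.93,0,1]]}}

```text
time_s: 23.1
tcp_pos: [0.5297, 0.1448, 0.1374]
ee_rot: [[0.924, -0.382, 0.003], [-0.382, -0.924, 0.002], [0.002, -0.003, -1.0]]
wrist_force: [0.4, 2.4, 3.0]
gripper_width: 0.179
gripper_force: 30.0
```

>>> {"name": "arm_command", "arguments": {"deltas": [[0,0,0,0.05,1.33,0,1],[0,0,0,0.2,2.65,0,1],[0,0,0,0.47,3.96,0,1],[0,0,0,0.83,5.24,0,1],[0,0,0,1.3,6.48,0,1],[0,0,0,1.86,7.69,0,1],[0,0,0,2.2,8.3,0,1],[0,0,0,2.2,8.3,0,1]]}}

```text
time_s: 23.77
tcp_pos: [0.5188, 0.0569, 0.1374]
ee_rot: [[0.923, -0.386, 0.003], [-0.386, -0.923, -0.0], [0.002, -0.001, -1.0]]
wrist_force: [-0.1, 0.3, 6.8]
gripper_width: 0.179
gripper_force: 30.0
```

```bash
python3 - <<'E'
from h import *
s=sense(); print(s['tcp_pos'],s['gripper_width']*87,s['wrist_force'],s['moment'])
a=np.radians(9.9); pin=np.array([.5696,.0601])+.115*np.array([np.cos(a),np.sin(a)])
d=np.array(s['tcp_pos'][:2])-pin; print(np.linalg.norm(d),189.9-np.degrees(np.arctan2(d[1],d[0]))%360)
E
```

```text
[0.51883338 0.05687719 0.13740779] 15.547112709941423 [-0.09840156  0.32258216  6.78863997] [0.18208059 0.31600629 0.2315716 ]
0.16565787386778222 1.9211174121689396
```

>>> {"name": "arm_command", "arguments": {"deltas": [[0,0,0,0.11,0.17,0,1],[0,0,0,0.2,0.33,0,1],[0,0,0,0.3,0.46,0,1],[0,0,0,0.3,0.46,0,1],[0,0,0,0.3,0.46,0,1]]}}

```text
time_s: 24.18
tcp_pos: [0.5197, 0.0524, 0.1374]
ee_rot: [[0.923, -0.385, 0.002], [-0.385, -0.923, -0.0], [0.002, -0.0, -1.0]]
wrist_force: [-0.7, 0.8, 8.7]
gripper_width: 0.176
gripper_force: 30.0
```

>>> {"name": "arm_command", "arguments": {"deltas": [[0,0,0,0.05,0.08,0,1],[0,0,0,0.1,0.15,0,1],[0,0,0,0.1,0.15,0,1]]}}

```text
time_s: 24.43
tcp_pos: [0.5199, 0.0512, 0.1374]
ee_rot: [[0.923, -0.384, 0.002], [-0.384, -0.923, 0.001], [0.002, -0.001, -1.0]]
wrist_force: [-2.3, 3.9, 7.3]
gripper_width: 0.171
gripper_force: 30.0
```

>>> {"name": "arm_command", "arguments": {"deltas": [[0,0,0,0.05,0.08,0,1],[0,0,0,0.08,0.12,0,1],[0,0,0,0.08,0.12,0,1]]}}

```text
time_s: 24.68
tcp_pos: [0.5199, 0.0511, 0.1374]
ee_rot: [[0.923, -0.385, 0.002], [-0.385, -0.923, 0.002], [0.001, -0.003, -1.0]]
wrist_force: [-3.5, 8.4, 8.8]
gripper_width: 0.176
gripper_force: 30.0
```

The force rises while the peg stands still, so the arm is against its stop. Relax, open and lift clear.

>>> {"name": "arm_command", "arguments": {"deltas": [[0,0,0,-0.08,-0.12,0,1],[0,0,0,-0.08,-0.12,0,0.4],[0,0,0,-0.08,-0.12,0,0.4],[0,0,0,-0.08,-0.12,0,0.4],[0,0,0,-0.08,-0.12,0,0.4],[0,0,0,-0.08,-0.12,0,0.4],[0,0,0,-0.08,-0.12,-2,0.4],[0,0,0,-0.08,-0.12,-5,0.4]]}}

```text
time_s: 25.35
tcp_pos: [0.5169, 0.0507, 0.1833]
ee_rot: [[0.923, -0.386, -0.009], [-0.386, -0.923, -0.003], [-0.007, 0.006, -1.0]]
wrist_force: [1.4, 0.4, 0.2]
gripper_width: 0.298
gripper_force: 0.0
```

>>> {"name": "arm_command", "arguments": {"deltas": [[0,0,0,-3,0,-4,0.4],[0,0,0,-6,0,-6,0.4],[0,0,0,-9,0,-6,0.4],[0,0,0,-9,0,-6,0.4],[0,0,0,-9,0,-6,0.4],[0,0,0,-9,0,-6,0.4]]}}

```text
time_s: 25.85
tcp_pos: [0.4362, 0.0862, 0.2459]
ee_rot: [[0.923, -0.384, 0.0], [-0.384, -0.923, -0.0], [0.0, 0.0, -1.0]]
wrist_force: [0.8, 0.0, -0.3]
gripper_width: 0.304
gripper_force: 0.0
```

```bash
python3 - <<'E'
from h import *
c=cam('wrist'); s=sense(); print(s['tcp_pos'],s['gripper_width'],s['time_s'],s['wrist_force']); cv2.imwrite('pics/end.png',c['pixels'])
a=np.radians(9.9); pin=np.array([.5696,.0601])+.115*np.array([np.cos(a),np.sin(a)])
for b in blobs(c['pixels'],(0,150,50),(5,255,255),30):
    u,v=cv2.minAreaRect(b)[0]; p=onz(c,u,v,.135); d=p[:2]-pin; print('red',round(u),round(v),p.round(4),np.linalg.norm(d).round(4),189.9-np.degrees(np.arctan2(d[1],d[0]))%360)
E
```

```text
[0.43648857 0.08610635 0.24560942] 0.2976734787393137 25.9 [0.30630184 0.87489074 0.10658618]
red 314 116 [0.5206 0.0513 0.135 ] 0.1648 -0.09906013723306728
```

View pics/end.png

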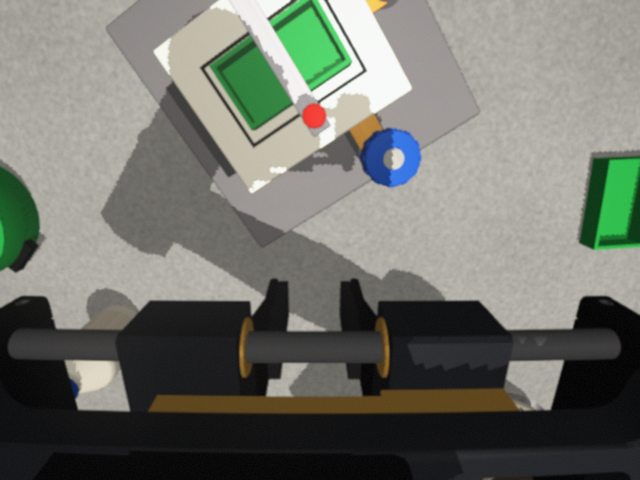

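The end view shows the tray inside the outline, the comb arm over it with the peg at (314,116) about 0.1° from the stop, and the robot clear of everything. Handing in.

```bash
python3 -c "
from station import finish_job
print(finish_job())"
```

```text
the job is handed in; nothing more can be done
None
```

I handed the job in at about 26 s: the plate measured level (within 0.001 rad), the tray sat within 1 mm of the outline's centre, the comb arm was against its red stop, and the bottle, tube box and mini centrifuge weren't touched; no verdict came back.

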